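# Brace the bean jar and unscrew its cap

## Task

Crank the brace's black handwheel clockwise, regrasping as you need, until its red pointer meets the white line, so that the amber jar is clamped; then unscrew the jar's tight green cap counterclockwise until its threads let go, without letting the jar turn, lift or slip in the brace. Lift the cap level and finish while still holding it still in the gripper just above the jar's mouth, a few centimetres up, clear of the jar; do not put it down, leave the wheel at the line and leave the other things on the shelf where they stand.

Things in the scene. Friction and masses are not known exactly. Their poses are not given: they have to be found in the camera images.
- wheel (a joint): Handwheel turn about its upright axis, rad; grows clockwise seen from above, 0 to 3.0, starts at 0.1 to 0.6; at 2.6 the red pointer (along the brace's +x) meets the white line on the base. It takes about 0.3 N m, rising to 0.6 once the sprung cork pad presses on the jar (from about 2.0 on), and stays where it is left. The pad advances 9 mm per rad.
- wheel_grip (a point): Centre of the handwheel, halfway up its rim, z up. A solid black disc 60 mm in diameter, 16 mm thick, underside 58 mm above the shelf, on a 22 mm post; grasp it across the rim from above, at any yaw. Within 60 mm of its axis nothing else stands over 50 mm above the shelf.
- brace: Bamboo jar brace, fixed: base 120 x 290 x 18 mm, origin at the centre of its underside, z up. In its frame the wheel's axis is at y = -65 mm and the jar stands on the base at about y = +62 mm, between a V backstop of two posts beyond it (tops 53 mm above the shelf) and the moving cork pad (top 48 mm).
- jar: Loose amber glass jar, about 0.3 kg, upright on the brace's base, cap on; origin at the centre of its underside, z up. Body 54 mm in diameter and 60 mm high, then a 41 mm neck with two thread starts. Until clamped it turns along with the cap; clamping pushes it 1 to 6 mm against the backstop.
- jar_mark (a point): Blue mark on the jar's paper band, on the jar's x axis, 27 mm out, 51 mm above its underside. Shows whether the jar has turned or slipped.
- jar_mouth (a point): Centre of the jar's mouth, 86 mm above its underside: the top of the white springy seal disc when the cap is off. The seal presses the screwed-on cap up with about 12 N, which makes the cap tight: 0.25 to 0.6 N m to turn.
- cap: Loose green screw cap, 60 mm in diameter, 26 mm tall, 0.05 kg; origin at the centre of its open underside, z up. Screwed on, its origin is 63 mm above the jar's (top 107 mm above the shelf). Grasp it across its side from above, at any yaw, fingertips at most 5 mm below its underside.
- cap_mark (a point): Outer end of the white stripe on the cap's top: on the cap's x axis, 30 mm out, 26 mm above its origin. Cap yaw relative to the jar: 0 to 0.35 rad at the start, grows as it unscrews (counterclockwise from above, without rising); the threads let go at 2.0, a stop blocks at 2.6; in between it pops up 2 mm and lifts straight off.
- grinder: Bystander: electric coffee grinder with a push button on its lid, fixed, 100 mm in diameter, 200 mm tall, origin under its centre.
- saucer: Bystander: loose white saucer, 120 mm in diameter, 16 mm tall.
- coaster: Bystander: loose wooden coaster, 96 mm in diameter, 9 mm thick, under the cup.
- cup: Bystander: loose steel espresso cup, 64 mm in diameter, 60 mm tall, standing on the coaster.
- canister: Bystander: loose clear canister, 100 mm in diameter, 130 mm tall, with an orange scoop hooked over its rim.
- tin: Bystander: loose round tin, 72 mm in diameter, 100 mm tall.
- key_tray: Bystander: loose wooden key tray, 110 x 160 x 28 mm.
There are look-alikes about, which are no part of the job. Several things have the shape of the cap; the one meant has the colours described above.

How it is judged:
By the outcome, as a careful person would: the job done as asked, in the order asked, and still so for the second after the job is handed in, while the arm keeps its last pose, push and grip.
It also fails if it takes over 67 s, if anything falls off the work surface, if the arm or the gripper's body presses on something with over 40 N, if the wrist force passes 120 N, or if a joint passes its speed limit or range.

## Robot

A 6-joint arm with a two-finger parallel gripper is mounted at the origin on the work surface. World frame = base frame: x ahead of the robot, y to its left, z up, the work surface at z = 0. Lengths are in m, angles in rad, forces in N, time in s.
With the tool pointing down it reaches from about 0.35 to 0.975 m from the base axis. Payload 4.9 kg.
Tool frame: the origin (TCP) lies midway between the tips of the shut fingers; the grasp point (between the pads) lies 19 mm behind it; z points along the fingers, y is the direction in which the jaws open and shut (so a half turn about z gives the same grasp; the last joint's range is limited). The gripper opens to 85 mm and grips with 20 to 120 N. Pads are 22 mm wide; open, the fingers measure 114 mm over their backs; the gripper's body (76 mm by 85 mm) begins 54 mm behind the grasp point. The pads swing forward as they close: fully open they stand 13 mm farther back than shut.
Start: joints at [1.02, 0.053, 1.613, -0, 1.476, -0.119], TCP at [0.262, 0.568, 0.231] pointing down, gripper open.
Joint ranges: [-3.01, 3.01], [-1.01, 2.22], [0.06, 2.58], [-1.02, 4.17], [0.09, 2.62], [-3.14, 3.14]. Speed limits (rad/s): [2.57, 2.57, 3.14, 3.14, 3.14, 3.14].

## Interface

Orientations are given as a unit quaternion [w, x, y, z].
In Python, from plant import state, grab_frame, camera_params, job_done, boxes_of gives the robot as it stands.
- The arm moves only by the tool step_arm, never from a script. Its argument "steps" is a list of rows, each a list of 4 numbers: the shift along the tool's x, y, z in mm, then the turn about the tool's z in degrees. A call has 1 to 8 rows; each row shifts and turns the pose as measured when the row begins, along the tool's axes as they then stand; what a row does not reach is not made up. A row lasts 1/10 s, in which the tool goes at most 50 mm and 8.59 degrees, less where a joint would pass 70% of its speed; a pose out of reach is approached as far as the arm can. A call is refused whole if a number of a shift passes 50 or a number of a turn 8.59, either way. A call with a gripper value outside its range is refused whole. "claw" is the opening in per cent of the stroke, from 0 (shut) to 100 (fully open), set as the call begins (left out, the last holds). The fingers move at their own pace and stop on an object; the grip force is fixed at half the most. Time passes only in rows, so rows that do not move let the fingers close. It gives the time, the measured TCP pose, the force and the opening at its end, in the units of the state.
- state(): the state, without advancing time (a new reading comes with each control period).
- grab_frame(name): name is "side" or "top" or "wrist"; returns (picture, depth): 384x512x3 uint8, red, green, blue; 384x512 float32, m along the optical axis (not along the pixel's ray), 0 where there is no reading.
- camera_params(name): a dict with "mtx" (3x3 intrinsics, pixels), "extrinsics" (4x4, takes a point from camera to world coordinates); the wrist camera has in their place "T_tool_cam" (4x4, takes a point from camera to tool coordinates, whose origin is the TCP and whose axes are the flange's). Camera axes: x right, y down, z forward; pixel columns grow to the right and rows downward; lengths in m; the calibration is good to about 2 mm. A picture is of the moment at which its call begins: read the wrist's pose just before it. camera_params takes no time and is no camera call.
- job_done(): hands the job in, once; it reports no verdict.
Trained networks look in the newest picture that a camera, given by its name, has taken for a name from the list of things; names that differ only in an ending like _2 or _b are one class to them, and where a whole thing is asked for, a point or a joint stands for the part that bears it (a point fixed in the world has none). Each returns a list of dicts, best first, with "p" (0 to 1); they miss things now and then, are a little off and sometimes report something else, mostly with a low value. They report only what shows in the picture. A call takes as long as a camera call. They do not tell look-alikes from the thing itself.
- boxes_of(camera, label): "box" ([left, top, width, height] in pixels, round what is visible of it).
The state is a dict: "time": time; "joint_pos": joint angles; "joint_vel": joint speeds; "joint_efforts": joint torques, N m; "tool_pos": TCP position; "tool_rot": TCP orientation; "contact_force": force on the tool from outside, world axes, zero at the start; "ft_torque": the same for the moment, N m; "gripper_width": opening from 0.0 (shut) to 1.0 (fully open).
Only numpy, scipy, OpenCV 4.12 (cv2) and the standard library are available. Lean on these libraries where they do the work, as an engineer would, in place of code of your own. Each camera call takes 0.05 s, during which the arm holds its last target. There are 200 camera calls.

## Working session

There is one attempt and no reset: what is moved stays moved. The work goes in short steps, Python scripts to look and compute and a tool call to move; the robot and the scene stay as the last step left them, time stands still between calls to the robot, and variables do not carry over. Pictures are saved under pics/ and viewed, about 8 in all and at most 12, crops included, and the job is handed in when it is done.

Besides the shell and the picture viewer there is one more tool, called as name([rows], argument=value, ...), one row to a line, values as JSON. step_arm: Moves the arm, as the interface text tells. Its arguments: {"type":"object","properties":{"steps":{"type":"array"},"claw":{"type":"number"}},"required":["steps"]}

```bash
mkdir -p pics; ls; cat > h.py <<'E'
import numpy as np, cv2
from plant import state, grab_frame, camera_params, job_done, boxes_of
from scipy.spatial.transform import Rotation as R
def T_of(name,s=None):
    c=camera_params(name); K=np.array(c["mtx"])
    if "extrinsics" in c: return K,np.array(c["extrinsics"])
    q=s["tool_rot"]; T=np.eye(4); T[:3,:3]=R.from_quat([q[1],q[2],q[3],q[0]]).as_matrix(); T[:3,3]=s["tool_pos"]
    return K,T@np.array(c["T_tool_cam"])
def cloud(name):
    s=state(); im,d=grab_frame(name); K,T=T_of(name,s)
    v,u=np.mgrid[:384,:512]; P=np.stack([(u-K[0,2])/K[0,0]*d,(v-K[1,2])/K[1,1]*d,d],-1)@T[:3,:3].T+T[:3,3]
    P[d==0]=np.nan
    return im,P,K,T
def save(im,n,sc=1):
    b=cv2.cvtColor(im,cv2.COLOR_RGB2BGR)
    cv2.imwrite("pics/"+n,cv2.resize(b,None,fx=sc,fy=sc))
E
python3 - <<'E'
from h import *
ims=[]
for n in("top","side"):
    im,P,K,T=cloud(n); print(n,T[:3,3].round(3))
    for l in("brace","wheel","jar","cap","grinder","canister","tin"):
        for b in boxes_of(n,l)[:3]:
            x,y,w,h=map(int,b["box"]); p=P[y+h//2,x+w//2]; print(l,round(b["p"],2),[x,y,w,h],p.round(3))
    ims.append(im)
    np.save(n+".npy",P); cv2.imwrite(n+".png",im[...,::-1])
save(ims[0],"a.png",1.5)
save(ims[1],"b.png",1.5)
E
```

```text
pics
top [3.610e-01 1.000e-03 1.347e+00]
brace 0.7 [206, 195, 95, 42] [0.502 0.033 0.034]
wheel 0.93 [265, 202, 21, 22] [ 0.507 -0.03   0.075]
jar 0.46 [217, 201, 23, 19] [0.511 0.101 0.106]
cap 0.75 [214, 199, 26, 19] [0.516 0.104 0.108]
cap 0.65 [217, 244, 20, 22] [0.389 0.108 0.025]
grinder 0.6 [102, 161, 46, 42] [0.574 0.371 0.177]
canister 0.87 [383, 149, 45, 42] [ 0.649 -0.424  0.009]
tin 0.82 [301, 115, 28, 30] [ 0.744 -0.143  0.102]
side [ 0.267 -0.616  0.936]
brace 0.68 [181, 176, 87, 90] [ 0.491 -0.033  0.073]
brace 0.37 [284, 339, 37, 37] [ 0.5   -0.387  0.012]
wheel 0.97 [216, 214, 23, 16] [ 0.496 -0.038  0.072]
wheel 0.18 [194, 165, 24, 26] [0.5   0.088 0.107]
jar 0.56 [201, 185, 19, 23] [0.498 0.07  0.054]
cap 0.95 [153, 200, 24, 23] [0.38  0.102 0.026]
cap 0.87 [196, 168, 25, 24] [0.502 0.082 0.104]
cap 0.65 [239, 167, 21, 22] [0.63  0.102 0.023]
grinder 0.8 [178, 72, 36, 66] [0.588 0.357 0.116]
canister 0.97 [337, 293, 61, 70] [ 0.662 -0.398  0.006]
tin 0.86 [323, 198, 31, 44] [ 0.729 -0.17   0.09 ]
```

View pics/a.png

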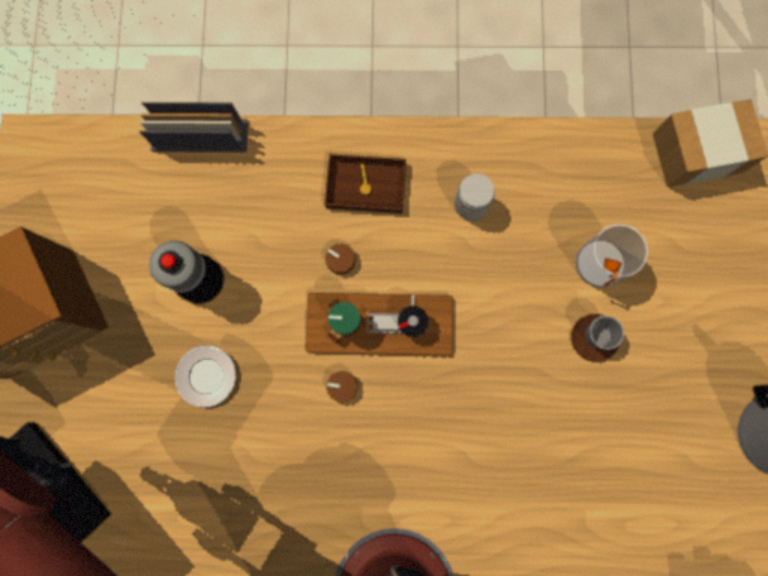

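View pics/b.png

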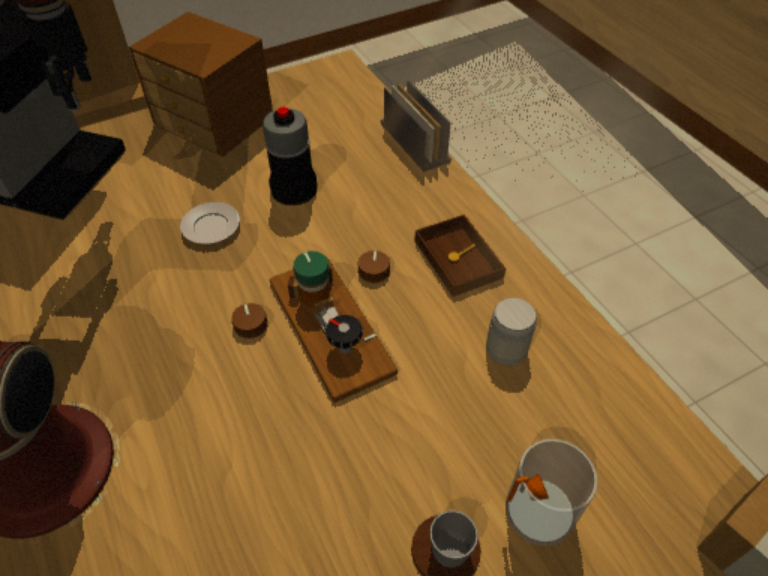

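```bash
python3 - <<'E'
from h import *
s=state(); q=s["tool_rot"]; print(s["tool_pos"],R.from_quat([q[1],q[2],q[3],q[0]]).as_matrix().round(3), s["time"])
for n in("top","side"):
    P=np.load(n+".npy"); im=cv2.imread(n+".png")[...,::-1].astype(int)
    z=P[...,2]
    w=(z>.062)&(z<.085)&(abs(P[...,1]+.03)<.05)&(abs(P[...,0]-.5)<.05)
    g=(z>.095)&(z<.118)&(abs(P[...,1]-.09)<.06)&(abs(P[...,0]-.5)<.06)
    r=(im[...,0]>120)&(im[...,1]<70)&(im[...,2]<70)&(abs(P[...,1]+.03)<.06)&(abs(P[...,0]-.5)<.06)
    b=(z>.01)&(z<.026)&(abs(P[...,1]-.03)<.17)&(abs(P[...,0]-.5)<.08)
    for k,m in zip(("wheel","cap","ptr","base"),(w,g,r,b)):
        p=P[m]; print(n,k,len(p),np.median(p,0).round(4),((np.percentile(p,1,0)+np.percentile(p,99,0))/2).round(4))
        if k=="base": print(cv2.minAreaRect(p[:,:2].astype(np.float32)))
        else: print(cv2.minEnclosingCircle(p[:,:2].astype(np.float32)))
E
```

```text
[0.26154019 0.56761814 0.23133758] [[-0.908  0.418  0.   ]
 [ 0.418  0.908  0.   ]
 [-0.     0.    -1.   ]] 0.8
top wheel 349 [ 0.5044 -0.0301  0.0747] [ 0.5047 -0.0302  0.0741]
((0.5056188106536865, -0.02954052947461605), 0.030619410797953606)
top cap 370 [0.505  0.098  0.1079] [0.5054 0.098  0.1061]
((0.5059254169464111, 0.09793207049369812), 0.03043781965970993)
top ptr 17 [ 0.4981 -0.0132  0.0757] [ 0.497  -0.013   0.0755]
((0.49566102027893066, -0.013214197009801865), 0.0090904226526618)
top base 2870 [0.4967 0.0303 0.0183] [0.506  0.0345 0.0182]
((0.5071851015090942, 0.035023316740989685), (0.289983332157135, 0.12497365474700928), 88.4059066772461)
side wheel 427 [ 0.5026 -0.0365  0.0725] [ 0.5036 -0.0338  0.0703]
((0.5038269758224487, -0.03280240297317505), 0.031241590157151222)
side cap 375 [0.5034 0.092  0.1056] [0.5042 0.0952 0.1028]
((0.50701504945755, 0.0954606831073761), 0.03259037807583809)
side ptr 26 [ 0.4946 -0.0132  0.0186] [ 0.5037 -0.0292  0.0453]
((0.5040697455406189, -0.03008890151977539), 0.07264342159032822)
side base 2779 [ 0.4864 -0.0272  0.0165] [0.5043 0.0293 0.0175]
((0.5049319267272949, 0.032510608434677124), (0.29266345500946045, 0.12042494118213654), 89.2852783203125)
```

step_arm([
  [-34, -32, 0, 0],
  [-34, -32, 0, 0],
  [-34, -32, 0, 0],
  [-34, -32, 0, 0],
  [-34, -32, 0, 0],
  [-34, -32, 0, 0],
  [-34, -32, 0, 0],
  [-34, -32, 0, 0],
], claw=100)

```text
time: 1.6
tool_pos: [0.4048, 0.2146, 0.2313]
tool_rot: [0.002, 0.208, 0.978, 0.001]
contact_force: [1.0, -0.1, -0.6]
gripper_width: 0.998
```

step_arm([
  [-34, -32, 0, 0],
  [-34, -32, 0, 0],
  [-34, -32, 0, 0],
  [-34, -32, 0, 0],
  [-34, -32, 0, 0],
  [-24, -22, 0, 0],
  [0, 0, 0, 0],
])

```text
time: 2.3
tool_pos: [0.5114, -0.0466, 0.2339]
tool_rot: [0.005, 0.212, 0.977, 0.002]
contact_force: [0.4, 1.0, 0.4]
gripper_width: 1.003
```

```bash
cat >> h.py <<'E'
def wlook(name=None,sc=1.5):
    s=state(); im,P,K,T=cloud("wrist"); q=s["tool_rot"]; M=R.from_quat([q[1],q[2],q[3],q[0]]).as_matrix()
    if name: save(im,name,sc)
    z=P[...,2]; x=P[...,0]; y=P[...,1]; a=im.astype(int)
    hsv=cv2.cvtColor(im,cv2.COLOR_RGB2HSV); h,sa,v=[hsv[...,i] for i in range(3)]
    w=(z>.065)&(z<.085)&(np.hypot(x-.505,y+.031)<.05)
    g=(z>.1)&(z<.114)&(np.hypot(x-.505,y-.097)<.05)
    red=((h<8)|(h>172))&(sa>150)&(v>90)&w
    whl=(sa<60)&(v>110)&(z<.03)&(z>.01)&(np.hypot(x-.505,y+.031)<.09)&(x>.53)
    wc=(sa<70)&(v>110)&g
    blue=(h>100)&(h<130)&(sa>120)&(v>60)&(np.hypot(x-.505,y-.097)<.05)
    print("tcp",s["tool_pos"].round(4),"yaw",np.degrees(np.arctan2(M[1,0],M[0,0])).round(1),"j",np.round(s["joint_pos"],2),"t",s["time"],"gw",s["gripper_width"])
    for k,m in dict(wheel=w,cap=g,ptr=red,line=whl,capmark=wc,blue=blue).items():
        if m.sum()>4:
            p=P[m]; c,r=cv2.minEnclosingCircle(p[:,:2].astype(np.float32)); vu=np.argwhere(m).mean(0)
            print(k,m.sum(),"med",np.median(p,0).round(4),"circ",np.round(c,4),round(r,4),"px",vu[::-1].round(),"tool d mm",((np.r_[c,0]-s["tool_pos"])@M*1000).round(1)[:2])
    return im,P,K,T
E
python3 -c "
from h import *
wlook('c.png')"
```

```text
tcp [ 0.5114 -0.0466  0.2339] yaw 155.5 j [-0.24 -0.23  1.87  0.    1.49 -1.38] t 2.3 gw 1.0028547648617194
wheel 2422 med [ 0.5012 -0.0286  0.0732] circ [ 0.5031 -0.0293] 0.0309 px [266. 160.] tool d mm [16.9 10.9]
cap 3711 med [0.5018 0.0984 0.1068] circ [0.5034 0.0989] 0.0307 px [398. 112.] tool d mm [ 69.7 127.7]
ptr 118 med [ 0.4952 -0.0113  0.0745] circ [ 0.4954 -0.0115] 0.0108 px [279. 148.] tool d mm [31.3 23.9]
line 24 med [ 0.556  -0.0297  0.0192] circ [ 0.5554 -0.029 ] 0.005 px [281. 188.] tool d mm [-30.5  32.9]
capmark 193 med [0.5049 0.115  0.1074] circ [0.5062 0.1156] 0.0131 px [417. 107.] tool d mm [ 74.1 144.1]
```

View pics/c.png

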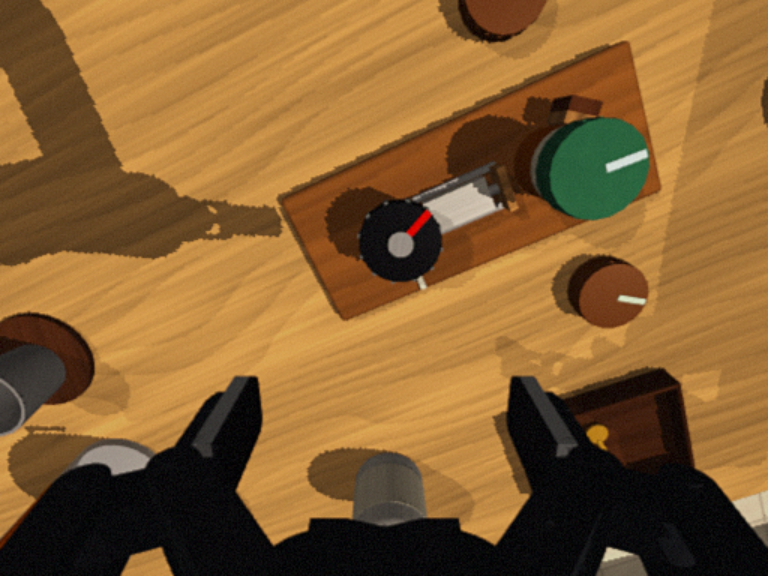

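step_arm([
  [16, 11, 40, 0],
  [0, 0, 40, 0],
  [0, 0, 40, 0],
  [0, 0, 20, 0],
  [0, 0, 0, 0],
])

```text
time: 2.85
tool_pos: [0.5027, -0.0229, 0.0926]
tool_rot: [0.008, 0.209, 0.978, 0.003]
contact_force: [0.3, -0.1, -0.1]
gripper_width: 1.001
```

```bash
python3 -c "
from h import *
wlook()"
```

```text
tcp [ 0.5027 -0.0229  0.0926] yaw 155.8 j [-0.2  -0.12  2.03  0.01  1.22 -1.35] t 2.85 gw 1.0013038441014335
wheel 6499 med [ 0.4993 -0.0275  0.0733] circ [ 0.5031 -0.0293] 0.0313 px [246. 237.] tool d mm [-1.7 -6.6]
cap 8754 med [0.4975 0.0895 0.1067] circ [0.5035 0.0975] 0.0308 px [474. 177.] tool d mm [ 49.8 109.2]
ptr 285 med [ 0.4948 -0.0115  0.0747] circ [ 0.4953 -0.0115] 0.0109 px [267. 222.] tool d mm [12.7  6.4]
capmark 35 med [0.5041 0.1038 0.1072] circ [0.5044 0.104 ] 0.0031 px [510. 176.] tool d mm [ 51.7 115.5]
```

step_arm([
  [-2, -7, 16, 0],
  [0, 0, 16, 0],
  [0, 0, 12, 0],
  [0, 0, 0, 0],
])

```text
time: 3.3
tool_pos: [0.5081, -0.0286, 0.0566]
tool_rot: [0.015, 0.207, 0.978, 0.004]
contact_force: [0.2, 0.2, -0.3]
gripper_width: 1.0
```

step_arm([
  [3, -3, 5, 0],
  [0, 0, 5, 0],
  [0, 0, 2, 0],
  [0, 0, 0, 0],
])

```text
time: 3.7
tool_pos: [0.5068, -0.0302, 0.0474]
tool_rot: [0.018, 0.207, 0.978, 0.004]
contact_force: [-0.2, 0.0, 0.1]
gripper_width: 0.999
```

```bash
python3 -c "
from h import *
s=state();q=s['tool_rot'];print(R.from_quat([q[1],q[2],q[3],q[0]]).as_matrix().round(4))
wlook('d.png')"
```

```text
[[-9.138e-01  4.045e-01  3.690e-02]
 [ 4.048e-01  9.144e-01  1.000e-04]
 [-3.370e-02  1.500e-02 -9.993e-01]]
tcp [ 0.5068 -0.0302  0.0474] yaw 156.1 j [-0.21 -0.06  2.05  0.01  1.11 -1.37] t 3.7 gw 0.9989202440547811
wheel 12774 med [ 0.4976 -0.0274  0.0733] circ [ 0.4961 -0.0271] 0.0487 px [254. 271.] tool d mm [12.6 -2.2]
ptr 533 med [ 0.4947 -0.0112  0.0746] circ [ 0.4949 -0.0118] 0.0109 px [284. 254.] tool d mm [19.9 11.3]
```

View pics/d.png

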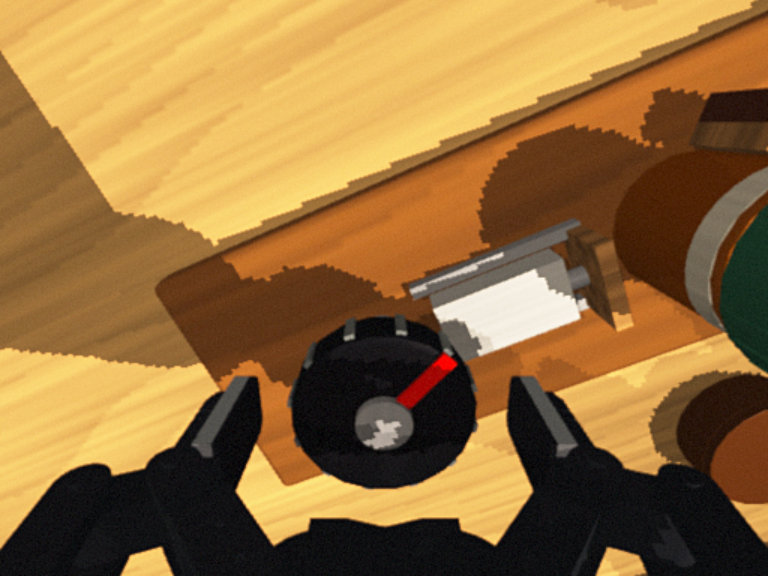

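step_arm([
  [2, 1, 1, 0],
  [0, 0, 0, 0],
  [0, 0, 0, 0],
  [0, 0, 0, 0],
  [0, 0, 0, 0],
  [0, 0, 0, 0],
], claw=0)

```text
time: 4.35
tool_pos: [0.5051, -0.0298, 0.0476]
tool_rot: [0.018, 0.206, 0.978, 0.002]
contact_force: [-0.8, -0.3, 1.3]
gripper_width: 0.677
```

step_arm([
  [0, 0, 0, 5],
  [0, 0, 0, 8],
  [0, 0, 0, 8],
  [0, 0, 0, 8],
  [0, 0, 0, 0],
])

```text
time: 4.85
tool_pos: [0.5052, -0.0297, 0.0476]
tool_rot: [0.017, 0.45, 0.893, 0.005]
contact_force: [0.9, 0.6, 0.7]
gripper_width: 0.685
```

```bash
python3 -c "
from h import *
wlook();s=state();print(s['contact_force'],s['ft_torque'])"
```

```text
tcp [ 0.5052 -0.0297  0.0476] yaw 126.5 j [-0.21 -0.06  2.05  0.    1.11 -0.84] t 4.85 gw 0.6848277956772517
wheel 12652 med [ 0.4996 -0.0251  0.0733] circ [ 0.4984 -0.0235] 0.0431 px [255. 273.] tool d mm [10.2 -2.9]
cap 9612 med [0.4922 0.0788 0.1066] circ [0.4992 0.0803] 0.023 px [475.  63.] tool d mm [93.2 59.5]
ptr 526 med [ 0.5049 -0.0091  0.0747] circ [ 0.5051 -0.01  ] 0.0111 px [286. 256.] tool d mm [17.1 10.5]
[ 1.93506519  0.94668551 -0.159486  ] [-0.57959063  0.67965503 -0.26923196]
```

step_arm([
  [0, 0, 0, 8],
  [0, 0, 0, 8],
  [0, 0, 0, 8],
  [0, 0, 0, 8],
  [0, 0, 0, 8],
  [0, 0, 0, 8],
  [0, 0, 0, 8],
  [0, 0, 0, 0],
])

```text
time: 5.7
tool_pos: [0.5056, -0.0294, 0.0477]
tool_rot: [0.011, 0.818, 0.575, 0.01]
contact_force: [5.4, -1.5, -0.7]
gripper_width: 0.682
```

```bash
python3 -c "
from h import *
wlook();s=state();print(s['contact_force'],s['ft_torque'])"
```

```text
tcp [ 0.5056 -0.0294  0.0477] yaw 70.2 j [-0.2  -0.06  2.05 -0.    1.12  0.14] t 5.7 gw 0.6818292990023014
wheel 12796 med [ 0.5046 -0.0242  0.0732] circ [ 0.5053 -0.022 ] 0.0431 px [255. 273.] tool d mm [ 6.7 -4.3]
cap 10356 med [0.4982 0.0784 0.1066] circ [0.5003 0.0833] 0.0247 px [98. 28.] tool d mm [104.1 -44.6]
ptr 544 med [ 0.5208 -0.0197  0.0746] circ [ 0.5203 -0.0202] 0.0112 px [285. 255.] tool d mm [13.5  9.2]
line 250 med [ 0.5504 -0.0295  0.0192] circ [ 0.5502 -0.0299] 0.0111 px [323. 208.] tool d mm [14.5 40.6]
[ 4.38902359 -1.66053886  0.49855963] [ 0.15765511  1.15249124 -0.2297679 ]
```

step_arm([
  [0, 0, 0, 8],
  [0, 0, 0, 8],
  [0, 0, 0, 8],
  [0, 0, 0, 0],
  [0, 0, 0, 0],
])

```text
time: 6.25
tool_pos: [0.5059, -0.0295, 0.0476]
tool_rot: [0.007, 0.919, 0.393, 0.012]
contact_force: [2.1, -1.7, -0.5]
gripper_width: 0.683
```

```bash
python3 -c "
from h import *
wlook('e.png');s=state();print(s['contact_force'],s['ft_torque'])"
```

```text
tcp [ 0.5059 -0.0295  0.0476] yaw 46.3 j [-0.21 -0.06  2.05  0.    1.12  0.56] t 6.25 gw 0.6834100652819002
wheel 12856 med [ 0.5065 -0.025   0.0732] circ [ 0.508  -0.0237] 0.0431 px [255. 273.] tool d mm [ 4.8 -3.7]
cap 6818 med [0.519  0.0781 0.1062] circ [0.5119 0.0823] 0.0231 px [22. 77.] tool d mm [ 84.2 -74. ]
ptr 551 med [ 0.5231 -0.0273  0.0746] circ [ 0.5223 -0.0278] 0.0114 px [285. 255.] tool d mm [11.7  9.5]
line 281 med [ 0.5507 -0.0295  0.0191] circ [ 0.5503 -0.0304] 0.0111 px [310. 184.] tool d mm [29.2 31.5]
[ 2.43159511 -1.62367624 -0.18640197] [ 0.3628367   0.77130565 -0.01879523]
```

View pics/e.png

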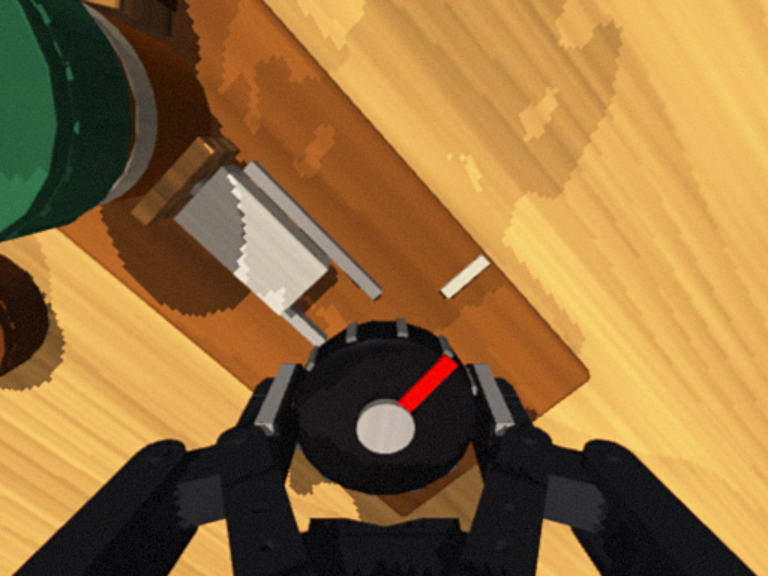

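```bash
cat >> h.py <<'E'
def ptr():
    s=state(); im,P,K,T=cloud("wrist"); hsv=cv2.cvtColor(im,cv2.COLOR_RGB2HSV); h,sa,v=[hsv[...,i] for i in range(3)]
    x,y,z=P[...,0],P[...,1],P[...,2]; n=np.hypot(x-.504,y+.0295)
    red=((h<8)|(h>172))&(sa>150)&(v>90)&(z>.065)&(n<.035)
    hub=(sa<50)&(v>90)&(z>.07)&(n<.013)
    ln=(sa<70)&(v>110)&(z<.03)&(z>.01)&(n>.03)&(n<.07)&(x>.53)&(abs(y+.0295)<.01)
    H=np.median(P[hub],0); print("hub",hub.sum(),H.round(4))
    for k,m in(("red",red),("line",ln)):
        if m.sum()>20:
            p=P[m][:,:2]; c=p.mean(0); d=np.linalg.svd(p-c,full_matrices=False)[2][0]; d=d*np.sign(d@(c-H[:2]))
            e=c-H[:2]; print(k,m.sum(),c.round(4),"axis deg",np.degrees(np.arctan2(d[1],d[0])).round(2),"from hub",np.degrees(np.arctan2(e[1],e[0])).round(2))
E
python3 -c "
from h import *
ptr()"
```

```text
hub 1094 [ 0.5037 -0.0287  0.076 ]
red 551 [ 0.5229 -0.0274] axis deg 5.9 from hub 4.07
line 292 [ 0.5506 -0.0296] axis deg -0.23 from hub -1.08
```

step_arm([
  [0, 0, 0, 5.5],
  [0, 0, 0, 0],
  [0, 0, 0, 0],
])

```text
time: 6.65
tool_pos: [0.506, -0.0296, 0.0477]
tool_rot: [0.007, 0.936, 0.351, 0.013]
contact_force: [3.4, -2.4, 0.9]
gripper_width: 0.681
```

```bash
python3 -c "
from h import *
ptr();print(state()['contact_force'],state()['joint_pos'])"
```

```text
hub 1090 [ 0.5037 -0.0288  0.0761]
red 551 [ 0.5231 -0.0292] axis deg 0.89 from hub -1.15
line 297 [ 0.5506 -0.0297] axis deg -0.98 from hub -1.11
[ 2.9303818 -2.7287475 -0.7884562] [-0.20631208 -0.05711926  2.04906799  0.0021169   1.12028089  0.64704055]
```

step_arm([
  [0, 0, 0, 0],
  [0, 0, 0, 0],
  [0, 0, 0, 0],
  [0, 0, -10, 0],
  [0, 0, -30, 0],
  [0, 0, -40, 0],
  [0, 0, -40, 0],
  [0, 0, 0, 0],
], claw=100)

```text
time: 7.5
tool_pos: [0.5013, -0.0283, 0.1728]
tool_rot: [0.007, 0.935, 0.354, 0.013]
contact_force: [0.8, -0.5, -0.4]
gripper_width: 1.003
```

```bash
python3 -c "
from h import *
s=state();q=s['tool_rot'];print(R.from_quat([q[1],q[2],q[3],q[0]]).as_matrix().round(4))
wlook();ptr()"
```

```text
[[ 0.7497  0.6611  0.0291]
 [ 0.6615 -0.75   -0.0043]
 [ 0.019   0.0224 -0.9996]]
tcp [ 0.5013 -0.0283  0.1728] yaw 41.4 j [-0.21 -0.23  1.97  0.    1.36  0.64] t 7.5 gw 1.0026737883679264
wheel 3451 med [ 0.5054 -0.0268  0.0731] circ [ 0.5036 -0.0288] 0.0309 px [257. 191.] tool d mm [-1.9 -1.9]
cap 6716 med [0.5058 0.1002 0.1067] circ [0.5043 0.0996] 0.0306 px [117.  87.] tool d mm [ 83.6 -97.8]
ptr 165 med [ 0.5234 -0.0292  0.0745] circ [ 0.5227 -0.0297] 0.0109 px [273. 178.] tool d mm [11.8 11.4]
line 89 med [ 0.5505 -0.0296  0.0191] circ [ 0.5504 -0.03  ] 0.0108 px [287. 145.] tool d mm [32.5 29.9]
capmark 348 med [0.5048 0.1162 0.1073] circ [0.5044 0.1157] 0.0128 px [96. 72.] tool d mm [  94.3 -109.8]
hub 319 [ 0.5035 -0.0289  0.0762]
red 167 [ 0.523  -0.0291] axis deg 1.05 from hub -0.74
line 108 [ 0.5508 -0.0296] axis deg -0.86 from hub -0.93
```

step_arm([
  [21, -24, -10, 0],
  [21, -24, -5, 0],
  [21, -24, 0, 0],
  [20, -25, 0, 0],
  [0, 0, 0, 0],
])

```text
time: 8.1
tool_pos: [0.4921, 0.1033, 0.1752]
tool_rot: [0.003, 0.936, 0.352, 0.004]
contact_force: [0.6, -0.4, 0.2]
gripper_width: 1.002
```

```bash
python3 -c "
from h import *
s=state();q=s['tool_rot'];print(R.from_quat([q[1],q[2],q[3],q[0]]).as_matrix().round(4))
wlook('f.png')"
```

```text
[[ 0.7522  0.6588  0.0088]
 [ 0.6589 -0.7523 -0.0023]
 [ 0.0052  0.0075 -1.    ]]
tcp [0.4921 0.1033 0.1752] yaw 41.2 j [ 0.06 -0.21  1.96 -0.    1.39  0.91] t 8.1 gw 1.0021017703026507
wheel 1275 med [ 0.5179 -0.0215  0.0727] circ [ 0.504  -0.0282] 0.031 px [371. 255.] tool d mm [-78.6 105.5]
cap 4451 med [0.5057 0.1017 0.1065] circ [0.5045 0.1004] 0.0304 px [270. 195.] tool d mm [6.5 9.1]
ptr 131 med [ 0.5234 -0.0289  0.0743] circ [ 0.5231 -0.0284] 0.0108 px [382. 256.] tool d mm [-64.3 118.2]
line 76 med [ 0.5512 -0.0293  0.0192] circ [ 0.5507 -0.0283] 0.0105 px [380. 213.] tool d mm [-43.5 136.4]
capmark 229 med [0.5049 0.1156 0.1071] circ [0.5053 0.1155] 0.0125 px [256. 185.] tool d mm [17.1 -1.7]
blue 7 med [0.5107 0.1275 0.0704] circ [0.5113 0.1274] 0.0039 px [250. 158.] tool d mm [29.4 -6.8]
```

View pics/f.png

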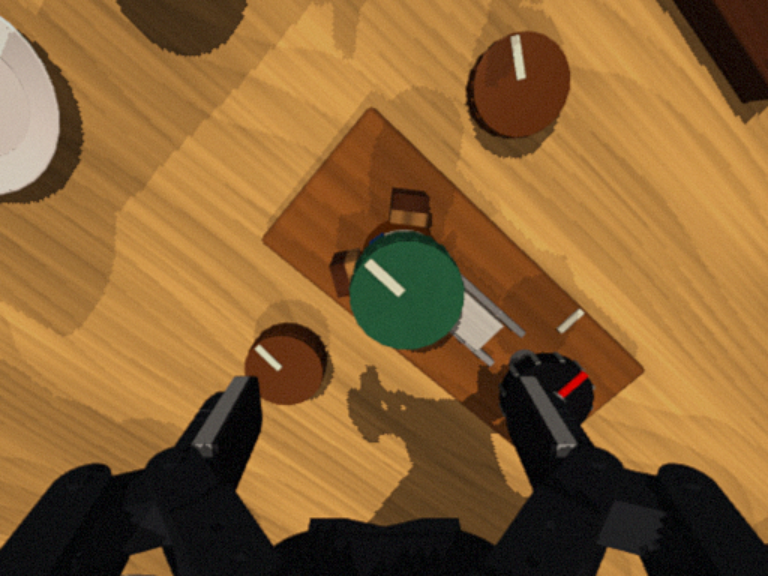

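step_arm([
  [6, 9, 10, 0],
  [0, 0, 15, 0],
  [0, 0, 15, 0],
  [0, 0, 0, 0],
])

```text
time: 8.55
tool_pos: [0.5002, 0.0966, 0.1287]
tool_rot: [0.003, 0.936, 0.351, -0.0]
contact_force: [-0.7, -0.9, -0.3]
gripper_width: 1.001
```

```bash
python3 -c "
from h import *
s=state();q=s['tool_rot'];print(R.from_quat([q[1],q[2],q[3],q[0]]).as_matrix().round(4))
wlook()"
```

```text
[[ 0.7537  0.6572  0.0013]
 [ 0.6572 -0.7537 -0.005 ]
 [-0.0023  0.0047 -1.    ]]
tcp [0.5002 0.0966 0.1287] yaw 41.1 j [ 0.05 -0.14  1.98 -0.01  1.3   0.9 ] t 8.55 gw 1.0009673594785373
wheel 851 med [ 0.5246 -0.0235  0.0727] circ [ 0.5035 -0.0284] 0.031 px [379. 289.] tool d mm [-79.4  95.8]
cap 6711 med [0.5063 0.1019 0.1066] circ [0.5043 0.1002] 0.0306 px [258. 222.] tool d mm [ 5.7 -0.6]
ptr 111 med [ 0.5273 -0.0292  0.0743] circ [ 0.5267 -0.0298] 0.0074 px [397. 284.] tool d mm [-62.8 112.1]
line 104 med [ 0.551  -0.0292  0.019 ] circ [ 0.5507 -0.029 ] 0.0105 px [389. 233.] tool d mm [-44.3 127.2]
capmark 355 med [0.5049 0.1158 0.1072] circ [0.5165 0.1053] 0.0261 px [240. 210.] tool d mm [18.2  3.6]
blue 24 med [0.5111 0.1274 0.0701] circ [0.5112 0.1274] 0.0042 px [236. 174.] tool d mm [ 28.8 -16.5]
```

step_arm([
  [6, -1, 10, 0],
  [0, 0, 15, 0],
  [0, 0, 15, 0],
  [0, 0, 10, 0],
  [0, 0, 0, 0],
])

```text
time: 9.1
tool_pos: [0.5056, 0.1011, 0.0765]
tool_rot: [0.003, 0.937, 0.351, 0.001]
contact_force: [0.4, -0.7, -0.8]
gripper_width: 0.998
```

```bash
python3 -c "
from h import *
s=state();q=s['tool_rot'];print(R.from_quat([q[1],q[2],q[3],q[0]]).as_matrix().round(4),s['contact_force'])
wlook()"
```

```text
[[ 7.542e-01  6.567e-01  4.400e-03]
 [ 6.567e-01 -7.541e-01 -5.000e-03]
 [ 1.000e-04  6.600e-03 -1.000e+00]] [ 0.37426572 -0.68472301 -0.79393619]
tcp [0.5056 0.1011 0.0765] yaw 41.0 j [ 0.06 -0.06  2.   -0.01  1.2   0.91] t 9.1 gw 0.9975345101704952
wheel 456 med [ 0.5017 -0.0431  0.0734] circ [ 0.5042 -0.042 ] 0.0161 px [413. 376.] tool d mm [-95.  106.6]
cap 12952 med [0.5077 0.102  0.1066] circ [0.5068 0.0985] 0.0496 px [262. 282.] tool d mm [-0.8  2.3]
line 151 med [ 0.5507 -0.029   0.0191] circ [ 0.5504 -0.0295] 0.0107 px [416. 270.] tool d mm [-52.  127.5]
capmark 601 med [0.5048 0.1161 0.1072] circ [0.5154 0.1044] 0.0267 px [234. 269.] tool d mm [9.6 3.4]
blue 112 med [0.5116 0.1271 0.0718] circ [0.5111 0.1275] 0.005 px [230. 213.] tool d mm [ 21.5 -16.7]
```

step_arm([
  [-1, 1, 3, 0],
  [0, 0, 0, 0],
])

```text
time: 9.35
tool_pos: [0.5066, 0.0998, 0.0749]
tool_rot: [0.004, 0.936, 0.351, 0.002]
contact_force: [-0.1, -0.8, -1.5]
gripper_width: 1.001
```

step_arm([
  [0, 0, 0, 0],
  [0, 0, 0, 0],
  [0, 0, 0, 0],
  [0, 0, 0, 0],
  [0, 0, 0, 0],
], claw=0)

```text
time: 9.85
tool_pos: [0.5073, 0.1002, 0.0766]
tool_rot: [0.003, 0.937, 0.35, 0.004]
contact_force: [-0.1, -0.1, -0.2]
gripper_width: 0.688
```

step_arm([
  [0, 0, 0, -4],
  [0, 0, 0, -6],
  [0, 0, 0, -8],
  [0, 0, 0, -8],
  [0, 0, 0, 0],
])

```text
time: 10.35
tool_pos: [0.5077, 0.1012, 0.0767]
tool_rot: [0.003, 0.83, 0.558, 0.004]
contact_force: [-0.1, 0.6, -0.2]
gripper_width: 0.679
```

```bash
python3 -c "
from h import *
s=state();q=s['tool_rot'];print(R.from_quat([q[1],q[2],q[3],q[0]]).as_matrix().round(4),s['contact_force'],s['ft_torque'])
wlook('g.png')"
```

```text
[[ 3.769e-01  9.262e-01  1.040e-02]
 [ 9.263e-01 -3.769e-01 -7.000e-04]
 [ 3.300e-03  9.900e-03 -9.999e-01]] [-0.13958021  0.56891514 -0.20786943] [0.10076949 0.1870008  0.26298576]
tcp [0.5077 0.1012 0.0767] yaw 67.9 j [ 0.05 -0.06  2.   -0.    1.19  0.44] t 10.35 gw 0.6794114476134485
wheel 24 med [ 0.533  -0.0261  0.0691] circ [ 0.5331 -0.0254] 0.0039 px [359. 381.] tool d mm [-108.    70.4]
cap 12944 med [0.5066 0.1044 0.1067] circ [0.5082 0.1079] 0.0432 px [255. 281.] tool d mm [ 6.1 -2.8]
capmark 600 med [0.4985 0.1154 0.1073] circ [0.5097 0.1124] 0.0348 px [230. 270.] tool d mm [10.8 -3.1]
blue 139 med [0.5106 0.1283 0.0709] circ [0.5103 0.1284] 0.0048 px [245. 205.] tool d mm [25.9 -8.6]
```

View pics/g.png

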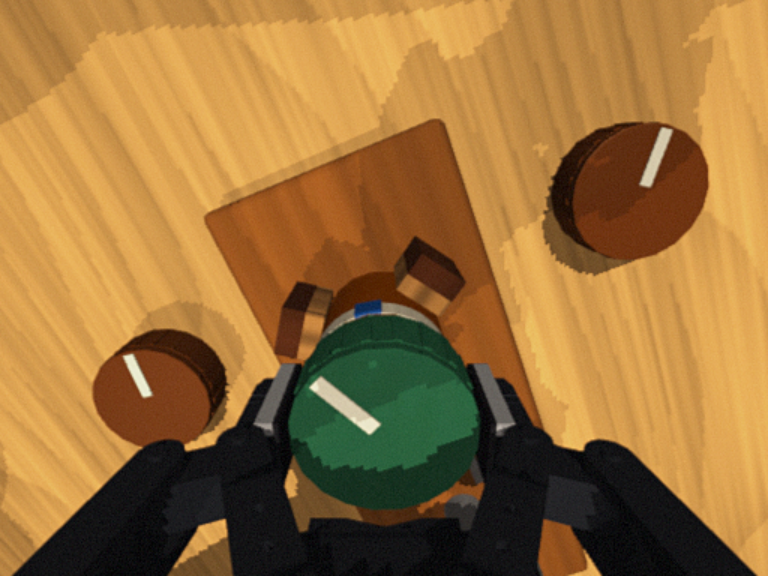

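step_arm([
  [0, 0, 0, -8],
  [0, 0, 0, -8],
  [0, 0, 0, -8],
  [0, 0, 0, -8],
  [0, 0, 0, -8],
  [0, 0, 0, -8],
  [0, 0, 0, 0],
])

```text
time: 11.1
tool_pos: [0.5072, 0.1021, 0.0767]
tool_rot: [0.003, 0.529, 0.849, 0.003]
contact_force: [-0.0, 0.1, 0.4]
gripper_width: 0.685
```

```bash
python3 -c "
from h import *
s=state();q=s['tool_rot'];print(R.from_quat([q[1],q[2],q[3],q[0]]).as_matrix().round(4),s['contact_force'],s['ft_torque'])
wlook()"
```

```text
[[-0.4408  0.8975  0.009 ]
 [ 0.8976  0.4408  0.002 ]
 [-0.0022  0.0089 -1.    ]] [-0.04866704  0.09712901  0.37571694] [-0.0014432   0.0897082   0.22656515]
tcp [0.5072 0.1021 0.0767] yaw 116.2 j [ 0.05 -0.06  2.    0.    1.2  -0.4 ] t 11.1 gw 0.6845437205689644
wheel 445 med [ 0.4791 -0.0181  0.0724] circ [ 0.4784 -0.0197] 0.0122 px [143. 374.] tool d mm [-96.5 -80.3]
cap 12940 med [0.504  0.1051 0.1068] circ [0.5021 0.1088] 0.043 px [255. 281.] tool d mm [ 8.4 -2.3]
capmark 573 med [0.4896 0.1064 0.1073] circ [0.4871 0.0959] 0.0178 px [228. 269.] tool d mm [  3.5 -21.4]
blue 85 med [0.5091 0.1285 0.0701] circ [0.5099 0.1285] 0.0048 px [282. 212.] tool d mm [22.6 13.3]
```

step_arm([
  [0, 0, 0, -8],
  [0, 0, 0, -8],
  [0, 0, 0, -8],
  [0, 0, 0, -8],
  [0, 0, 0, -8],
  [0, 0, 0, -3],
  [0, 0, 0, 0],
])

```text
time: 11.85
tool_pos: [0.506, 0.1014, 0.0783]
tool_rot: [0.002, 0.184, 0.983, 0.001]
contact_force: [0.2, -0.5, 0.0]
gripper_width: 0.684
```

```bash
python3 -c "
from h import *
s=state();q=s['tool_rot'];print(R.from_quat([q[1],q[2],q[3],q[0]]).as_matrix().round(4),s['contact_force'],s['ft_torque'])
wlook()"
```

```text
[[-9.320e-01  3.625e-01  4.500e-03]
 [ 3.625e-01  9.320e-01  5.000e-04]
 [-4.000e-03  2.100e-03 -1.000e+00]] [ 0.2256305  -0.46250249  0.0145151 ] [-0.05918958 -0.00684613  0.01180594]
tcp [0.506  0.1014 0.0783] yaw 158.7 j [ 0.05 -0.06  2.    0.    1.2  -1.15] t 11.85 gw 0.6837283659037944
wheel 4536 med [ 0.4925 -0.0267  0.0731] circ [ 0.5015 -0.0286] 0.0312 px [ 53. 299.] tool d mm [ -42.6 -122.9]
cap 12998 med [0.5014 0.103  0.1084] circ [0.4979 0.1044] 0.043 px [255. 281.] tool d mm [ 9.  -0.3]
capmark 526 med [0.4908 0.0945 0.1091] circ [0.4916 0.0831] 0.0208 px [229. 270.] tool d mm [  7.1 -22.4]
```

step_arm([
  [0, 0, -5, 0],
  [0, 0, -8, 0],
  [0, 0, -8, 0],
  [0, 0, -8, 0],
  [0, 0, -8, 0],
  [0, 0, -8, 0],
  [0, 0, -8, 0],
  [0, 0, 0, 0],
])

```text
time: 12.7
tool_pos: [0.5072, 0.1015, 0.1375]
tool_rot: [0.004, 0.188, 0.982, 0.001]
contact_force: [-0.5, -0.5, 0.0]
gripper_width: 0.689
```

```bash
python3 -c "
from h import *
s=state();q=s['tool_rot'];print(R.from_quat([q[1],q[2],q[3],q[0]]).as_matrix().round(4),s['contact_force'],s['ft_torque'])
wlook('i.png',1)
im,P,K,T=cloud('side');save(im[130:280,130:290],'j.png',4)"
```

```text
[[-9.290e-01  3.698e-01  9.000e-03]
 [ 3.699e-01  9.291e-01  8.000e-04]
 [-8.000e-03  4.100e-03 -1.000e+00]] [-0.4897962  -0.46535699  0.00602039] [-0.05968975 -0.04264515 -0.04610826]
tcp [0.5072 0.1015 0.1375] yaw 158.3 j [ 0.05 -0.14  1.96  0.    1.31 -1.14] t 12.7 gw 0.6892060911890289
wheel 3940 med [ 0.5004 -0.0252  0.0731] circ [ 0.503  -0.0291] 0.0314 px [107. 257.] tool d mm [ -43.3 -123.4]
cap 505 med [0.4906 0.1058 0.1032] circ [0.4977 0.1029] 0.0175 px [252. 205.] tool d mm [10.5 -2.7]
ptr 159 med [ 0.5227 -0.0287  0.0745] circ [ 0.5324 -0.0291] 0.0024 px [117. 280.] tool d mm [ -70.6 -112.5]
line 92 med [ 0.55   -0.0294  0.0192] circ [ 0.55   -0.0298] 0.0111 px [154. 268.] tool d mm [ -87.2 -106.7]
capmark 440 med [0.4909 0.1057 0.1033] circ [0.4971 0.1039] 0.0167 px [252. 206.] tool d mm [11.4 -2. ]
blue 20 med [0.5122 0.1278 0.0731] circ [0.5157 0.1285] 0.0104 px [289. 202.] tool d mm [ 3.2 27.7]
```

View pics/i.png

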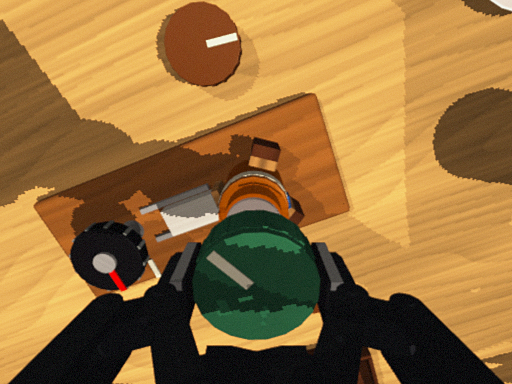

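View pics/j.png

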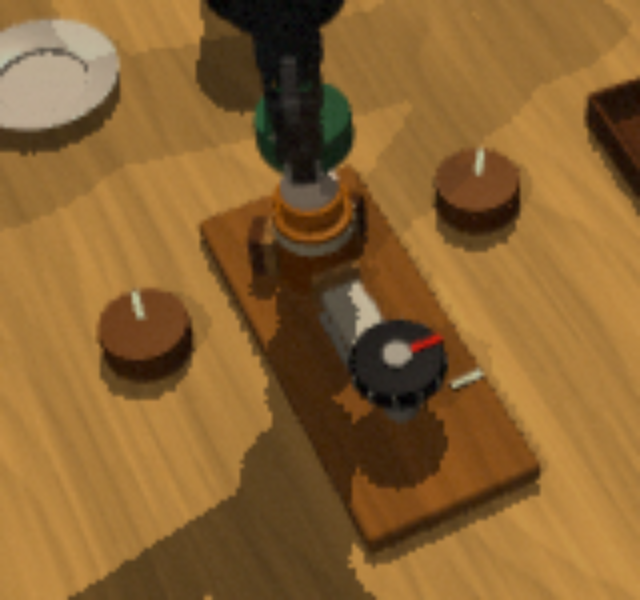

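step_arm([
  [0, 0, 5, 0],
  [0, 0, 3, 0],
  [0, 0, 0, 0],
  [0, 0, 0, 0],
  [0, 0, 0, 0],
  [0, 0, 0, 0],
])

```text
time: 13.4
tool_pos: [0.5045, 0.1013, 0.1243]
tool_rot: [0.001, 0.188, 0.982, 0.0]
contact_force: [-0.7, 0.5, -0.5]
gripper_width: 0.683
```

```bash
python3 -c "
from h import *
wlook();ptr();s=state();print(s['joint_vel'],s['contact_force']);job_done()"
```

```text
tcp [0.5045 0.1013 0.1243] yaw 158.3 j [ 0.05 -0.12  1.97  0.    1.3  -1.14] t 13.4 gw 0.6825161522336227
wheel 4058 med [ 0.4987 -0.0236  0.0731] circ [ 0.5029 -0.0293] 0.0319 px [101. 267.] tool d mm [ -46.7 -122. ]
cap 13 med [0.4871 0.1084 0.1006] circ [0.4876 0.108 ] 0.0041 px [255. 209.] tool d mm [18.3 -0.2]
ptr 78 med [ 0.5173 -0.0286  0.0744] circ [ 0.5195 -0.0298] 0.0039 px [109. 288.] tool d mm [ -62.3 -116.4]
line 78 med [ 0.5476 -0.0292  0.0192] circ [ 0.548  -0.0284] 0.0088 px [150. 276.] tool d mm [ -88.2 -104.6]
blue 10 med [0.5103 0.128  0.0731] circ [0.5152 0.1284] 0.0099 px [293. 211.] tool d mm [ 0.2 29. ]
hub 393 [ 0.5033 -0.0292  0.0761]
red 78 [ 0.5173 -0.0288] axis deg 7.89 from hub 1.25
line 86 [ 0.5476 -0.0293] axis deg -2.08 from hub -0.26
[ 5.19903387e-04 -2.78802675e-03  5.07876569e-04 -4.82350407e-05
  9.16468532e-04  1.75947389e-04] [-0.04855957  0.7373254  -0.98840941]
the job is handed in; nothing more can be done
```

I handed the job in at about 13.4 s. The wheel is at the line, the jar is clamped, and the green cap is off and held still above the jar's mouth.

- **Wheel:** I turned it clockwise about 115° in one grasp. With the wheel in clear view, the red pointer and the white line agreed within about 2°.
- **Cap:** I turned it counterclockwise about 118°. The threads let go, shown by a pop-up of about 1.7 mm and the turning torque dropping to almost nothing. I then lifted it straight up.
- **Last checks:** By the arm's pose the cap's underside is about 25 mm above the mouth. The gripper is within about 0.2° of level, and the arm is still with almost no outside force on it. The jar's blue mark stayed within about 2 mm and 2° of where it was, so I saw no sign that the jar turned or lifted. I nudged none of the other things that I could see in the last views.
- **Disagreements:** In the very last picture the pointer was partly hidden by the gripper. Its fitted axis read 8°, against 1.3° for the pointer's direction from the hub. I trust the earlier unobstructed view. The calibration also seemed about 2 mm off in x, and I let the grip absorb that.

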